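Clamp a glued flake with self-closing tweezers

ROBOT

A 6-joint arm with a two-finger parallel gripper is mounted at the origin on a cart in front of the work surface, level with it; the furniture and walls round the work are solid. World frame = base frame: x ahead of the robot, y to its left, z up, the work surface at z = 0. Lengths are in m, angles in rad, forces in N, time in s.
With the tool pointing down it reaches from about 0.25 to 0.775 m from the base axis. Payload 4 kg.
Tool frame: the origin (TCP) lies at the very end of the fingers, on their centre line; the grasp point (between the pads) lies 19 mm behind it (robot.hold_point_z is the distance from the TCP to the grasp point, in m); z points along the fingers, y is the line along which they close (so a half turn about z gives the same grasp; the last joint's range is limited). The gripper opens to 94 mm and grips with 3 to 60 N. Pads are 16 mm wide; open, the fingers measure 119 mm over their backs; the gripper's body (75 mm by 177 mm) begins 78 mm behind the grasp point.
Start: joints at [-1.308, 0.087, 1.371, -0, 1.684, -0.103], TCP at [0.197, -0.514, 0.183] pointing down, gripper open.
Joint ranges: [-3.1, 3.1], [-0.76, 2.03], [0.27, 2.55], [-1.08, 4.22], [0.17, 2.65], [-2.57, 2.57]. Speed limits (rad/s): [2.79, 2.79, 3.14, 3.14, 3.14, 3.14].

INTERFACE

Orientations are given as [roll, pitch, yaw] about the fixed x, y, z axes, in that order (R = Rz(yaw) Ry(pitch) Rx(roll)).
In Python, from bench import robot gives the robot as it stands.
- The arm moves only by the tool carry_out, never from a script. Its argument "steps" is a list of rows, each a list of 3 entries, a list of its own where there are three numbers: the shift along the tool's x, y, z in m, then the turn about the tool's z in units of 10 degrees (1.0 is 10 degrees), then the closure, from -1 (fully open) to 1 (shut). In form: [[[tx, ty, tz], roll, jaw], ...]. A call has 1 to 10 rows; each row is the pose to reach, as a shift and turn from the pose commanded when the call began, along the tool's axes at that moment; what a row does not reach only later rows make up. A row lasts 1/8 s, in which the tool goes at most 62.5 mm and 10.7 degrees, less where a joint would pass 70% of its speed; a pose out of reach is approached as far as the arm can. A call with a gripper value outside its range is refused whole. The fingers move at their own pace and stop on an object; the grip force is fixed at half the most. Time passes only in rows, so rows that repeat a pose let the fingers close. It gives the time, the measured TCP pose, the force, the opening and the grip force at its end, in the units of the state.
- robot.get_obs(): the state, without advancing time (a new reading comes with each control period).
- robot.snapshot(name): name is "side" or "top" or "wrist"; returns a dict with "image" (384x512x3 uint8, red, green, blue), "z_map" (384x512 float32, m along the optical axis (not along the pixel's ray), 0 where there is no reading), "mtx" (3x3 intrinsics, pixels), "D" ([k1, k2, p1, p2, k3] as OpenCV has them; the pictures are not rectified), "R" (3x3) and "t" (3): a world point X has camera coordinates R X + t. Camera axes: x right, y down, z forward; pixel columns grow to the right and rows downward; lengths in m; the calibration is good to about 2 mm. A picture is of the moment at which its call begins.
- robot.close_job(): hands the job in; it is judged then, once.
The state is a dict: "time": time; "joint_positions": joint angles; "qvel": joint speeds; "joint_torque": joint torques, N m; "tool_pos": TCP position; "ee_rot": TCP orientation; "wrist_force": force on the tool from outside, world axes, zero at the start; "wrist_torque": the same for the moment, N m; "width": finger opening in m; "finger_force": force on a finger pad.
Only numpy, scipy, OpenCV 4.12 (cv2) and the standard library are available. Lean on these libraries where they do the work, as an engineer would, in place of code of your own. Each camera call takes 0.05 s, during which the arm holds its last target. There are 200 camera calls.

TASK

Squeeze the self-closing clamp tweezers open, lift them off their parking stand and put them astride the edge of the upright tile. Keeping them squeezed, feel gently down until the saddle sits on the edge, slide them along the edge until they butt against the raised nib, then let go so that the jaws hold the glued flake fully shut and the clamp stays there upright. Touch the tile and its holder only with the clamp and never hard, and leave the other things on the table where they are.

Things in the scene. Friction and masses are not known exactly. Their poses are not given: they have to be found in the camera images.
- clamp: Self-closing (cross-lock) clamp tweezers of bare steel with two dark wooden finger grips, 70 g, standing jaws down. Origin: centre of the underside of the saddle, a steel foot 20 (x) x 14 (y) x 6 mm between the jaws, which rests on the clamped edge. z runs up through the handle to the top at 87 mm; the jaws open along y. The same both ways round.
- clamp_grip (a point): Centre between the finger grips, 50 mm above the clamp's origin, 37 mm below its top. The grips are flat pads 16 mm wide (x), 24 mm high, facing +y and -y, 37 mm apart over their outer faces on a 14 mm edge. Squeezed (12 to 16 N) to 30 mm they meet a solid stop, faces parallel, and the jaws are fully open; 25 to 60 N on this stop holds the clamp firmly. Let go, they spread to at most 40 mm.
- clamp_jaws (a point): Point midway between the two jaw pads, 16.5 mm below the clamp's origin. The pads are 16 mm wide (x from -8 to +8), 3 mm thick, and reach from 6 to 27 mm below the origin; fully squeezed they are 35 mm apart, let go they close with about 4 N.
- clamp_a (a joint): Angle of the clamp's first arm in rad (the second follows it): 0 = jaws 14 mm apart, as on the fin or the tile; 0.11 = fully squeezed, jaws 35 mm apart; -0.03 = closed to 8 mm.
- park: Parking stand, fixed: a wooden block 130 (x) x 64 (y) x 20 mm with an upright wooden fin 100 (x) x 14 (y) mm whose top edge lies 70 mm above the table. Origin: centre of the underside; the fin runs along x. The clamp starts on the fin, gripping it, up to 25 mm either side of its middle.
- tile_holder: Wooden holder, fixed: base 130 (x) x 64 (y) x 30 mm with two cheeks up to 46 mm (36 mm over both) that hold an upright terracotta tile, 102 mm long (x), 14 mm thick, centred on y = 0. Origin: centre of the underside, z up. How deep and how far along the tile stands is not reported and differs each time; find it by touch. Under 25 N it does not move.
- edge_range (a point): Not a point of the tile: a fixed point of the holder, 104 mm above its origin and 20 mm to -x of it. The tile's level top edge, 80 mm long along x, lies somewhere from 15 mm below to 15 mm above this height, and always runs under or over this point.
- nib_range (a point): Not a point of the tile: a fixed point of the holder, 104 mm above its origin and 20 mm to +x of it. The edge ends towards +x at a raised nib (13 mm higher than the edge, 22 mm long, as thick as the tile). The nib's face, square to the edge and looking to -x, lies somewhere from 15 mm to -x to 15 mm to +x of this point.
- flake (a joint): How far the glued flake, a chip 20x18x4 mm in the tile's +y face, stands off, in m: 0.003 at the start, 0 = shut, flush. A spring of 1 to 1.6 N lifts it. It lies 24 to 41 mm below the edge, from 6 mm before the nib's face (to -x) on below the nib, so the jaws reach it only if the saddle is within 3 mm of the edge and 3 mm of the nib.
- jar: Bystander: small sample jar with a screw cap, 45 mm across, 64 mm high; origin at the centre of its underside. Leave it alone.
- lid_knob: Bystander: loose grey pottery lid knob, 30 mm across, 21 mm high; origin at the centre of its underside. Leave it alone.
- loupe: Bystander: black ring loupe with a short handle, 70 mm long, 14 mm high; origin at the centre of its underside. Leave it alone.
- black_sherd: Bystander: black pottery sherd, 40x49x12 mm; origin at the centre of its underside. Leave it alone.
- roof_tile: Bystander: L-shaped red roof tile fragment, 97x96x49 mm; origin at the centre of its underside. Leave it alone.
- grey_sherd: Bystander: large grey pottery sherd, 90x99x31 mm; origin at the centre of its underside. Leave it alone.
- glue_tube: Bystander: white glue tube, 93 mm long, 23 mm high; origin at the centre of its underside. Leave it alone.
- buff_block: Bystander: buff brick fragment, 63x57x24 mm; origin at the centre of its underside. Leave it alone.
Things that resemble listed ones, but are neither listed nor needed, are in the scene too. What is shaped like the tile_holder but turquoise is not meant.

How it is judged:
By the outcome, as a careful person would: the job done as asked, in the order asked, and still so for the second after the job is handed in, with the robot touching nothing.
It also fails if it takes over 56 s, if anything falls off the work surface, if the arm or the gripper's body presses on something with over 40 N, if the wrist force passes 120 N, or if a joint passes its speed limit or range.

## Working session

There is one attempt and no reset: what is moved stays moved. The work goes in short steps, Python scripts to look and compute and a tool call to move; the robot and the scene stay as the last step left them, time stands still between calls to the robot, and variables do not carry over. Pictures are saved under pics/ and viewed, at most 10 in all, crops included, and the job is handed in when it is done.

Besides the shell and the picture viewer there is one more tool, called after "Call:" by a JSON object that holds its "name" and its "arguments". carry_out: Moves the arm, as the interface text tells. Its arguments: {"type":"object","properties":{"steps":{"type":"array","items":{"type":"array"}}},"required":["steps"]}

```bash
mkdir -p pics; ls
python3 - <<'E'
from bench import robot
import cv2,numpy as np
o=robot.get_obs()
for k,v in o.items(): print(k,np.round(v,4))
print(robot.hold_point_z)
for n in ["top","side"]:
    s=robot.snapshot(n); cv2.imwrite(f"pics/{n}0.png",s["image"][:,:,::-1]); np.savez(f"{n}0.npz",**s)
    print(n,np.round(s["R"],3).tolist(),np.round(s["t"],3),s["mtx"].round(1).tolist(),s["D"])
E
```

```text
pics
time 0.0
joint_positions [-1.3081  0.088   1.3722 -0.      1.6836 -0.1031]
qvel [-0.0009 -0.0011  0.0002  0.0003  0.002   0.0007]
joint_torque [-5.00000e-04 -3.40177e+01 -3.02434e+01  7.19000e-02  3.29000e-02
 -2.00000e-04]
tool_pos [ 0.1966 -0.513   0.1822]
ee_rot [-3.1394e+00 -2.0000e-04  3.6580e-01]
wrist_force [-0.0474  0.0942  0.1903]
wrist_torque [0.0124 0.0276 0.0323]
finger_force 0.0
width 0.0939
0.0188
top [[0.007, -1.0, 0.009], [-0.983, -0.008, -0.182], [0.182, -0.007, -0.983]] [0.012 0.6   1.34 ] [[438.8, 0.0, 254.2], [0.0, 438.8, 191.9], [0.0, 0.0, 1.0]] [0.04318043 0.         0.         0.         0.        ]
side [[0.886, -0.464, 0.012], [-0.283, -0.562, -0.777], [0.368, 0.685, -0.629]] [-0.48   0.285  1.238] [[441.0, 0.0, 250.5], [0.0, 441.0, 189.6], [0.0, 0.0, 1.0]] [-0.00068951  0.          0.          0.          0.        ]
```

View pics/top0.png

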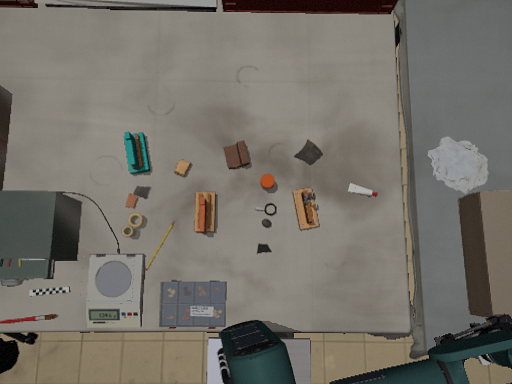

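View pics/side0.png

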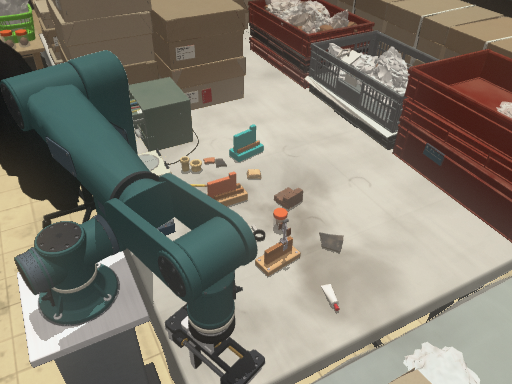

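The top view shows three candidates. The wooden stand at about (305,209) carries the clamp, so it is the park. The wooden holder at (205,212) holds a terracotta tile and fits tile_holder. The turquoise holder at (137,152) is the decoy. I'll check this in an enlarged crop and measure both wooden ones.

```bash
cat > h.py <<'E'
import numpy as np,cv2
def pts(s):
    h,w=s["z_map"].shape
    u,v=np.meshgrid(np.arange(w),np.arange(h))
    n=cv2.undistortPoints(np.stack([u,v],-1).reshape(-1,1,2).astype(float),s["mtx"],s["D"]).reshape(h,w,2)
    z=s["z_map"][...,None]
    c=np.concatenate([n*z,z],-1)
    P=(c-s["t"])@s["R"]
    P[s["z_map"]<=0]=np.nan
    return P
def ray(s,uv,zw):
    n=cv2.undistortPoints(np.array(uv,float).reshape(-1,1,2),s["mtx"],s["D"]).reshape(-1,2)
    d=np.c_[n,np.ones(len(n))]@s["R"]; o=-s["t"]@s["R"]
    return o+d*((zw-o[2])/d[:,2])[:,None]
E
python3 - <<'E'
from h import *
s=np.load("top0.npz");P=pts(s)
for name,(a,b,c,d) in dict(park=(280,175,332,240),hold=(185,182,225,242)).items():
    p=P[b:d,a:c].reshape(-1,3); p=p[np.isfinite(p[:,2])]
    zb=.02 if name=="park" else .03
    print(name,np.histogram(p[:,2],np.arange(-.005,.2,.01))[0])
    m=(p[:,2]>zb-.008)
    for lab,mm in dict(all=m,base=(abs(p[:,2]-zb)<.006),hi=p[:,2]>.055).items():
        r=cv2.minAreaRect(p[mm,:2].astype(np.float32)); print(lab,mm.sum(),np.round(r[0],4),np.round(r[1],4),round(r[2],2),p[mm].max(0).round(3))
    # top pts
i1=cv2.resize(s["image"][170:250,280:335],None,fx=6,fy=6,interpolation=cv2.INTER_CUBIC)
i2=cv2.resize(s["image"][170:250,180:235],None,fx=6,fy=6,interpolation=cv2.INTER_CUBIC)
cv2.imwrite("pics/crop1.png",np.hstack([i2,i1])[:,:,::-1])
E
```

```text
park [2306  215  470   40   14   12   17  106   17    8    9    4    9   11
   13   11   11    0    0    0]
all 792 [ 0.5565 -0.1501] [0.1298 0.0641] 9.7 [ 0.625 -0.11   0.16 ]
base 518 [ 0.5565 -0.1501] [0.1298 0.0641] 9.7 [ 0.625 -0.11   0.026]
hi 216 [ 0.5571 -0.1519] [0.1006 0.0358] 20.43 [ 0.605 -0.127  0.16 ]
hold [1382   93   49  355  115   90   10   14   13   47   94   35    0    0
    0    0    0    0    0    0]
all 808 [0.5395 0.1759] [0.0643 0.1356] 89.52 [0.607 0.208 0.114]
base 382 [0.5419 0.1757] [0.0641 0.1308] 89.52 [0.607 0.208 0.036]
hi 213 [0.5225 0.1772] [0.0177 0.1016] 89.56 [0.573 0.186 0.114]
```

View pics/crop1.png

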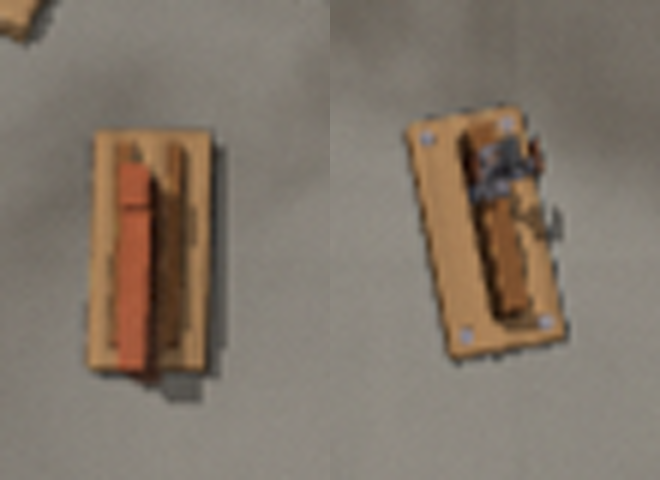

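The crop confirms both. On the left is the wooden holder, with the terracotta tile and its nib at the upper (+x) end. On the right is the park, with the clamp on the fin near its +x end. Next I locate the clamp along the fin from both views.

Run:
```python
from h import *
c=np.array([.5565,-.1501]);a=np.deg2rad(9.7);R=np.array([[np.cos(a),-np.sin(a)],[np.sin(a),np.cos(a)]])
for n in ["top","side"]:
    s=np.load(n+"0.npz");P=pts(s).reshape(-1,3)
    q=np.c_[(P[:,:2]-c)@R,P[:,2]]
    inb=(abs(q[:,0])<.07)&(abs(q[:,1])<.045)
    for lo,hi in [(.062,.076),(.08,.105),(.108,.132),(.135,.162)]:
        k=q[inb&(q[:,2]>lo)&(q[:,2]<hi)]
        if len(k): print(n,lo,hi,len(k),"min",k.min(0).round(4),"max",k.max(0).round(4),"med",np.median(k,0).round(4))
# holder / tile
c=np.array([.5419,.1757]);a=np.deg2rad(-.48);R=np.array([[np.cos(a),-np.sin(a)],[np.sin(a),np.cos(a)]])
for n in ["top","side"]:
    s=np.load(n+"0.npz");P=pts(s).reshape(-1,3)
    q=np.c_[(P[:,:2]-c)@R,P[:,2]]
    inb=(abs(q[:,0])<.09)&(abs(q[:,1])<.015)&(q[:,2]>.08)
    k=q[inb]
    for x in np.arange(-.08,.05,.01):
        m=abs(k[:,0]-x)<.005
        if m.sum(): print(n,x.round(3),m.sum(),np.percentile(k[m,2],[50,85,100]).round(4),k[m&(k[:,2]>.095),1].min(initial=1).round(4),k[m&(k[:,2]>.095),1].max(initial=-1).round(4))
    print(k.min(0).round(4),k.max(0).round(4))
```

```text
top 0.062 0.076 120 min [-0.0501 -0.008   0.0621] max [0.0502 0.0092 0.0755] med [-0.0096  0.0004  0.0694]
top 0.08 0.105 23 min [ 0.0117 -0.0128  0.0804] max [0.0261 0.0081 0.1033] med [0.0154 0.0003 0.0941]
top 0.108 0.132 18 min [ 0.0109 -0.0181  0.11  ] max [0.0247 0.0193 0.1308] med [0.0187 0.0165 0.1228]
top 0.135 0.162 35 min [ 0.0104 -0.0164  0.1353] max [0.0262 0.0176 0.1598] med [0.019  0.0018 0.15  ]
side 0.062 0.076 151 min [-0.055  -0.0112  0.0624] max [0.0469 0.0086 0.0749] med [-0.006  -0.0039  0.0675]
side 0.08 0.105 31 min [ 0.0085 -0.0152  0.0802] max [0.0238 0.0144 0.1045] med [ 0.0171 -0.0013  0.096 ]
side 0.108 0.132 68 min [ 0.0073 -0.0217  0.108 ] max [0.0246 0.0181 0.1317] med [ 0.0155 -0.0019  0.1216]
side 0.135 0.162 29 min [ 0.0078 -0.018   0.1353] max [0.025  0.0055 0.157 ] med [ 0.0133 -0.0032  0.1493]
top -0.07 12 [0.0955 0.0997 0.1019] -0.0044 0.0042
top -0.06 14 [0.0974 0.0982 0.0991] -0.0075 0.0049
top -0.05 15 [0.0978 0.1007 0.1028] -0.0074 0.0052
top -0.04 16 [0.0968 0.0986 0.0993] -0.0069 0.0056
top -0.03 19 [0.0964 0.1001 0.1014] -0.0066 0.0062
to
[... 263 characters left out ...]
.1089 0.1112 0.1121] -0.007 0.0068
[-0.0702 -0.0075  0.0803] [0.0314 0.0074 0.1144]
side -0.07 19 [0.0909 0.0959 0.0971] -0.0089 0.0047
side -0.06 17 [0.0902 0.0954 0.0972] -0.0064 0.003
side -0.05 17 [0.0922 0.0974 0.0998] -0.0096 0.0023
side -0.04 17 [0.0917 0.0964 0.0984] -0.0103 0.0028
side -0.03 18 [0.0933 0.0946 0.096 ] -0.0017 -0.0009
side -0.02 17 [0.0929 0.0972 0.0981] -0.0066 0.0031
side -0.01 14 [0.0916 0.0952 0.0964] -0.0068 0.0027
side -0.0 20 [0.0917 0.0967 0.0974] -0.008 -0.0004
side 0.01 28 [0.0983 0.1072 0.1106] -0.0122 0.0071
side 0.02 25 [0.1032 0.108  0.1105] -0.0126 0.0085
side 0.03 10 [0.0984 0.1082 0.1094] -0.0099 0.0062
[-0.0729 -0.0126  0.0801] [0.0296 0.0138 0.1106]
```

```bash
cat >> h.py <<'E'
from scipy.spatial.transform import Rotation as Ro
def to(target,yaw,obs):
    """tool-axis shift and turn (10 deg units) from measured pose to world TCP target, tool down at world yaw"""
    A=Ro.from_euler("xyz",obs["ee_rot"]).as_matrix()
    d=A.T@(np.array(target)-obs["tool_pos"])
    dy=(obs["ee_rot"][2]-yaw+np.pi)%(2*np.pi)-np.pi
    return d.round(4),round(np.rad2deg(dy)/10,3)
E
python3 - <<'E'
from h import *;from bench import robot
print(to([.5738,-.1472,.25],np.deg2rad(9.7),robot.get_obs()))
E
```

```text
(array([ 0.4831, -0.2069, -0.0672]), np.float64(1.126))
```

Call:
{"name": "carry_out", "arguments": {"steps": [[[0.02,-0.01,-0.03],0.1,-1],[[0.07,-0.03,-0.068],0.2,-1],[[0.125,-0.055,-0.068],0.35,-1],[[0.18,-0.078,-0.068],0.5,-1],[[0.235,-0.1,-0.068],0.6,-1],[[0.29,-0.125,-0.068],0.75,-1],[[0.345,-0.148,-0.068],0.85,-1],[[0.4,-0.172,-0.068],1.0,-1],[[0.45,-0.193,-0.068],1.1,-1],[[0.483,-0.207,-0.068],1.13,-1]]}}

```text
time: 1.35
tool_pos: [0.5749, -0.1453, 0.2504]
ee_rot: [-3.141, 0.001, 0.17]
wrist_force: [0.9, -0.7, -0.5]
width: 0.0942
finger_force: 0.0
```

Call:
{"name": "carry_out", "arguments": {"steps": [[[0,0,0],0,-1],[[0,0,0],0,-1]]}}

```text
time: 1.6
tool_pos: [0.5732, -0.148, 0.2509]
ee_rot: [3.142, 0.001, 0.168]
wrist_force: [-0.2, 0.0, 0.6]
width: 0.0936
finger_force: 0.0
```

Run:
```python
from h import *;from bench import robot
o=robot.get_obs();print(o["time"],o["tool_pos"],o["ee_rot"])
s=robot.snapshot("wrist");np.savez("w1.npz",**s);cv2.imwrite("pics/w1.png",s["image"][:,:,::-1])
c=np.array([.5565,-.1501]);a=np.deg2rad(9.7);R=np.array([[np.cos(a),-np.sin(a)],[np.sin(a),np.cos(a)]])
P=pts(s).reshape(-1,3);q=np.c_[(P[:,:2]-c)@R,P[:,2]]
inb=(abs(q[:,0])<.07)&(abs(q[:,1])<.045)
for lo,hi in [(.062,.076),(.08,.105),(.108,.132),(.135,.162)]:
    k=q[inb&(q[:,2]>lo)&(q[:,2]<hi)]
    if len(k): print(lo,hi,len(k),np.percentile(k,[1,50,99],axis=0).round(4).tolist())
print((-s["R"].T@s["t"]).round(3),s["R"].round(2).tolist())
```

```text
1.6 [ 0.57321692 -0.1479553   0.25086124] [3.14154289e+00 1.35735007e-03 1.68337812e-01]
0.062 0.076 548 [[-0.0493, -0.0075, 0.0637], [-0.0138, 0.0003, 0.0704], [0.0491, 0.0104, 0.0758]]
0.08 0.105 125 [[0.012, -0.0092, 0.0804], [0.021, 0.0013, 0.0951], [0.0253, 0.0125, 0.1048]]
0.108 0.132 75 [[0.0117, -0.0177, 0.1084], [0.0237, 0.0024, 0.1182], [0.0267, 0.0203, 0.1318]]
0.135 0.162 238 [[0.0104, -0.0111, 0.1366], [0.0191, 0.0011, 0.1546], [0.0269, 0.0137, 0.1576]]
[ 0.645 -0.135  0.452] [[0.17, -0.99, 0.0], [-0.95, -0.16, 0.25], [-0.25, -0.04, -0.97]]
```

View pics/w1.png

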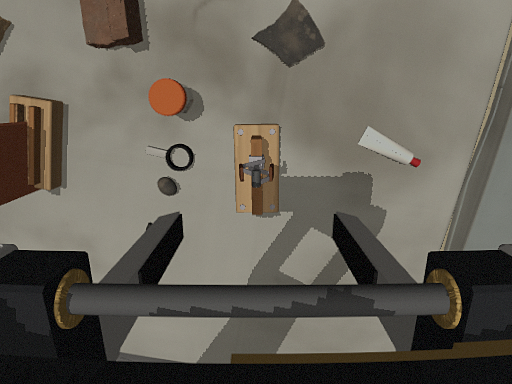

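The wrist view shows the clamp centred at about (256,172) on the fin, with finger grips at (241,170) and (271,170). The remaining offset is about 2 mm, so I descend and squeeze.

Call:
{"name": "carry_out", "arguments": {"steps": [[[0.001,-0.001,0.03],0,-1],[[0.002,-0.0015,0.07],0,-1],[[0.002,-0.0015,0.11],0,-1],[[0.002,-0.0015,0.14],0,-1],[[0.002,-0.0015,0.15],0,-1],[[0.002,-0.0015,0.15],0,-1],[[0.002,-0.0015,0.15],0,-1]]}}

```text
time: 2.52
tool_pos: [0.5764, -0.1465, 0.1035]
ee_rot: [3.14, -0.003, 0.168]
wrist_force: [0.4, -0.4, 0.1]
width: 0.0943
finger_force: 0.0
```

Run:
```python
from h import *;from bench import robot
o=robot.get_obs();print(o["time"],o["tool_pos"],o["ee_rot"],o["wrist_force"])
print("to grasp",to([.5746,-.1462,.101],np.deg2rad(9.7),o))
s=robot.snapshot("side");cv2.imwrite("pics/s1.png",cv2.resize(s["image"][170:290,200:360],None,fx=5,fy=5,interpolation=cv2.INTER_CUBIC)[:,:,::-1])
```

```text
2.525 [ 0.5764284  -0.14650953  0.10351688] [ 3.13973117e+00 -3.06239731e-03  1.68018844e-01] [ 0.42505702 -0.37263117  0.1480273 ]
to grasp (array([-0.0018, -0.0006,  0.0025]), np.float64(-0.007))
```

View pics/s1.png

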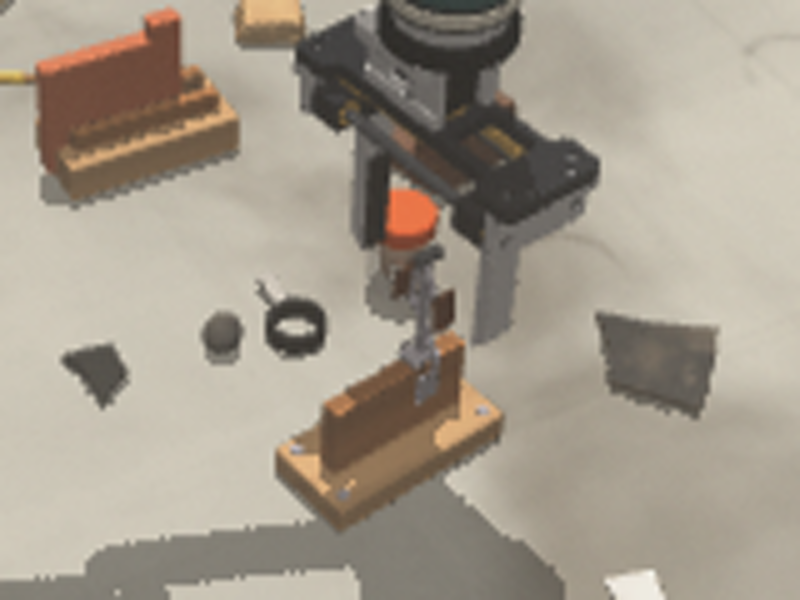

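Call:
{"name": "carry_out", "arguments": {"steps": [[[-0.001,0,0],0,-1],[[-0.001,0,0],0,-1]]}}

```text
time: 2.82
tool_pos: [0.5748, -0.146, 0.1021]
ee_rot: [3.141, -0.001, 0.169]
wrist_force: [0.4, 0.5, 0.1]
width: 0.094
finger_force: 0.0
```

Call:
{"name": "carry_out", "arguments": {"steps": [[[0,0,0],0,-0.1],[[0,0,0],0,0.0],[[0,0,0],0,0.1],[[0,0,0],0,0.2],[[0,0,0],0,0.2]]}}

```text
time: 3.45
tool_pos: [0.5745, -0.1459, 0.1014]
ee_rot: [3.141, 0.0, 0.169]
wrist_force: [0.5, 0.8, -0.4]
width: 0.0474
finger_force: 0.0
```

Call:
{"name": "carry_out", "arguments": {"steps": [[[0,0,0],0,0.2],[[0,0,0],0,0.25],[[0,0,0],0,0.3],[[0,0,0],0,0.35],[[0,0,0],0,0.4],[[0,0,0],0,0.6],[[0,0,0],0,1],[[0,0,0],0,1],[[0,0,0],0,1]]}}

```text
time: 4.58
tool_pos: [0.5745, -0.146, 0.1014]
ee_rot: [3.141, 0.0, 0.169]
wrist_force: [-0.7, 0.4, -0.2]
width: 0.0295
finger_force: 30.0
```

Run:
```python
from h import *;from bench import robot
o=robot.get_obs();print(o["time"],o["tool_pos"],o["ee_rot"],o["wrist_force"],o["wrist_torque"],o["width"],o["finger_force"])
```

```text
4.575 [ 0.57446628 -0.14595018  0.10138389] [3.14145981e+00 1.23389812e-05 1.68587755e-01] [-0.65135335  0.39654381 -0.24757338] [ 0.02369162  0.01971176 -0.04789598] 0.0295225491623042 29.987584054470062
```

Call:
{"name": "carry_out", "arguments": {"steps": [[[0,0,-0.003],0,1],[[0,0,-0.01],0,1],[[0,0,-0.025],0,1],[[0,0,-0.045],0,1],[[0,0,-0.07],0,1],[[0,0,-0.1],0,1],[[0,0,-0.12],0,1],[[0,0,-0.13],0,1],[[0,0,-0.13],0,1]]}}

```text
time: 5.7
tool_pos: [0.5749, -0.146, 0.2326]
ee_rot: [3.14, -0.002, 0.169]
wrist_force: [-0.3, -0.0, -0.6]
width: 0.0293
finger_force: 30.0
```

Run:
```python
from h import *;from bench import robot
o=robot.get_obs();print(o["time"],o["tool_pos"],o["ee_rot"],o["wrist_force"],o["wrist_torque"],o["width"],o["finger_force"])
print(to([.485,.1757,.233],0,o))
s=robot.snapshot("side");cv2.imwrite("pics/s2.png",cv2.resize(s["image"][150:270,200:360],None,fx=5,fy=5,interpolation=cv2.INTER_CUBIC)[:,:,::-1])
```

```text
5.7 [ 0.57487131 -0.14604643  0.2326211 ] [ 3.14044193e+00 -1.88388394e-03  1.68579022e-01] [-0.28901851 -0.0390178  -0.61181263] [ 0.02136969 -0.00050372 -0.02375306] 0.029256325949358734 29.987597465515137
(array([-0.0346, -0.3323, -0.0008]), np.float64(0.966))
```

View pics/s2.png

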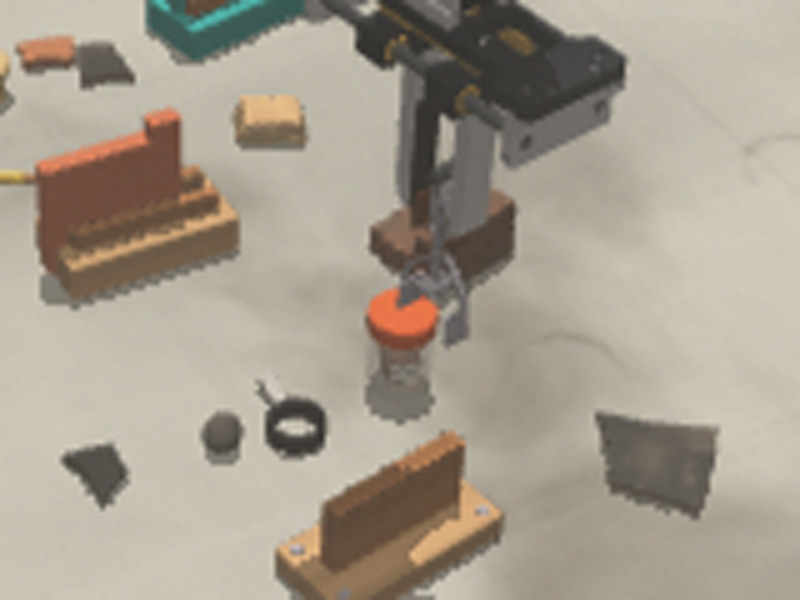

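The clamp hangs open in the gripper and clear of the fin; its saddle is near (425,275) and its jaw at (455,330). Next, traverse to the holder.

Call:
{"name": "carry_out", "arguments": {"steps": [[[-0.002,-0.02,0],0.1,1],[[-0.006,-0.055,0],0.2,1],[[-0.01,-0.095,0],0.3,1],[[-0.014,-0.135,0],0.4,1],[[-0.018,-0.175,0],0.5,1],[[-0.022,-0.215,0],0.6,1],[[-0.026,-0.255,0],0.7,1],[[-0.03,-0.29,0],0.8,1],[[-0.033,-0.32,0],0.9,1],[[-0.0345,-0.332,0],0.97,1]]}}

```text
time: 7.0
tool_pos: [0.4837, 0.1767, 0.2301]
ee_rot: [3.141, 0.002, 0.001]
wrist_force: [0.5, -0.5, -1.2]
width: 0.0296
finger_force: 30.0
```

Call:
{"name": "carry_out", "arguments": {"steps": [[[0,0,0],0,1],[[0,0,0],0,1],[[0,0,0],0,1]]}}

```text
time: 7.38
tool_pos: [0.4851, 0.1746, 0.2312]
ee_rot: [3.141, 0.0, -0.002]
wrist_force: [-0.3, 0.3, -1.3]
width: 0.0288
finger_force: 30.0
```

Run:
```python
from h import *;from bench import robot
o=robot.get_obs();print(o["time"],o["tool_pos"],o["ee_rot"],o["wrist_force"],o["width"])
s=robot.snapshot("wrist");np.savez("w2.npz",**s);cv2.imwrite("pics/w2.png",s["image"][:,:,::-1])
P=pts(s);p=P.reshape(-1,3)
m=(abs(p[:,0]-.54)<.09)&(abs(p[:,1]-.176)<.04)
b=p[m&(abs(p[:,2]-.03)<.006)];r=cv2.minAreaRect(b[:,:2].astype(np.float32));print("base",r)
t=p[m&(p[:,2]>.088)&(p[:,2]<.12)]
for x in np.arange(.46,.58,.01):
    k=t[abs(t[:,0]-x)<.005]
    if len(k)>3: print(x.round(3),len(k),np.percentile(k[:,1],[3,97]).round(4),np.percentile(k[:,2],[50,80]).round(4))
```

```text
7.375 [0.48509462 0.17462347 0.23124449] [ 3.14115794e+00  6.30392947e-05 -2.25252974e-03] [-0.28034181  0.29098777 -1.25360321] 0.02882112691786299
base ((0.5421619415283203, 0.17737717926502228), (0.06464757025241852, 0.1285601109266281), 89.66555786132812)
0.47 36 [0.172  0.1843] [0.0975 0.098 ]
0.48 111 [0.1708 0.1843] [0.0977 0.0982]
0.49 116 [0.1708 0.1842] [0.0974 0.098 ]
0.5 116 [0.1708 0.1841] [0.0975 0.0979]
0.51 119 [0.1708 0.184 ] [0.0974 0.0982]
0.52 116 [0.1708 0.1839] [0.0974 0.098 ]
0.53 117 [0.1708 0.1838] [0.0975 0.0982]
0.54 129 [0.1708 0.1837] [0.0974 0.098 ]
0.55 120 [0.1708 0.1837] [0.098  0.1104]
0.56 140 [0.171  0.1842] [0.1101 0.111 ]
0.57 126 [0.171  0.1841] [0.1105 0.1111]
```

View pics/w2.png

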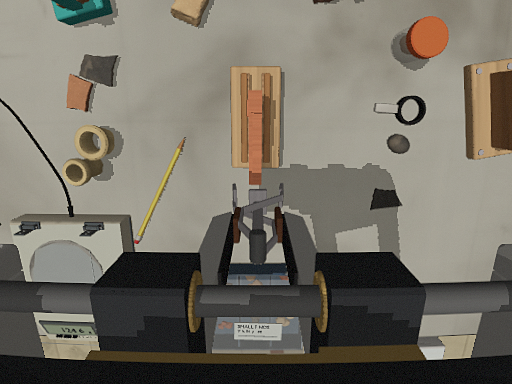

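The wrist view shows the tile edge running straight up the image at column ~256, nib at its far end (row ~95), with the clamp aligned at (258,215). The edge lies at y≈0.1773, z≈0.0975, and the nib face at x≈0.551. Now over the edge, about 30 mm before the nib, then down.

Call:
{"name": "carry_out", "arguments": {"steps": [[[0.01,-0.001,0],0,1],[[0.025,-0.002,0],0,1],[[0.036,-0.002,0],0,1],[[0.036,-0.002,0.015],0,1],[[0.036,-0.002,0.035],0,1],[[0.036,-0.002,0.055],0,1],[[0.036,-0.002,0.072],0,1],[[0.036,-0.002,0.082],0,1],[[0.036,-0.002,0.086],0,1],[[0.036,-0.002,0.086],0,1]]}}

```text
time: 8.68
tool_pos: [0.5209, 0.1776, 0.1456]
ee_rot: [-3.142, -0.0, -0.001]
wrist_force: [0.0, 0.3, -0.5]
width: 0.0293
finger_force: 30.0
```

Call:
{"name": "carry_out", "arguments": {"steps": [[[0,0,0],0,1],[[0,0,0],0,1]]}}

```text
time: 8.93
tool_pos: [0.5212, 0.1776, 0.1461]
ee_rot: [-3.141, -0.001, -0.001]
wrist_force: [-1.0, -0.5, -0.8]
width: 0.0295
finger_force: 30.0
```

Run:
```python
from h import *;from bench import robot
o=robot.get_obs();print(o["time"],o["tool_pos"],o["ee_rot"],o["wrist_force"],o["width"])
s=robot.snapshot("side");a=cv2.resize(s["image"][150:230,180:290],None,fx=7,fy=7,interpolation=cv2.INTER_CUBIC)
cv2.imwrite("pics/s3.png",a[:,:,::-1])
```

```text
8.925 [0.5211548  0.17763647 0.14608061] [-3.14140648e+00 -1.32712250e-03 -7.28640167e-04] [-1.00749463 -0.46928144 -0.84714047] 0.029516837929447114
```

View pics/s3.png

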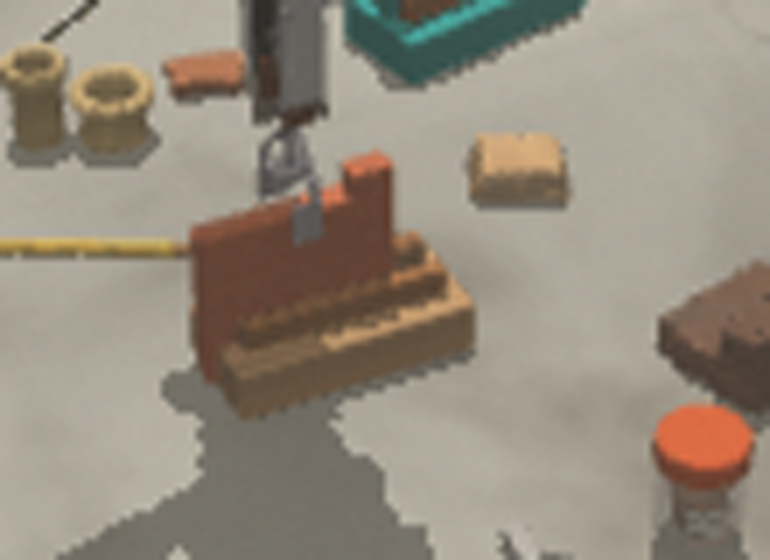

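The clamp is astride the edge: its near jaw is at (308,215) in front of the tile face, and the nib is at (368,170), still ahead. Now I feel downwards.

Call:
{"name": "carry_out", "arguments": {"steps": [[[0,0,0.003],0,1],[[0,0,0.006],0,1],[[0,0,0.009],0,1],[[0,0,0.011],0,1],[[0,0,0.012],0,1],[[0,0,0.012],0,1],[[0,0,0.012],0,1]]}}

```text
time: 9.85
tool_pos: [0.5209, 0.1776, 0.1335]
ee_rot: [3.142, -0.0, -0.001]
wrist_force: [0.2, 1.0, -1.1]
width: 0.029
finger_force: 30.0
```

Call:
{"name": "carry_out", "arguments": {"steps": [[[0,0,0.0005],0,1],[[0,0,0.001],0,1],[[0,0,0.0015],0,1],[[0,0,0.0015],0,1]]}}

```text
time: 10.35
tool_pos: [0.5207, 0.1776, 0.1318]
ee_rot: [3.142, 0.0, -0.001]
wrist_force: [-0.1, -0.3, -1.2]
width: 0.0293
finger_force: 30.0
```

Call:
{"name": "carry_out", "arguments": {"steps": [[[0,0,0.0005],0,1],[[0,0,0.001],0,1],[[0,0,0.001],0,1]]}}

```text
time: 10.72
tool_pos: [0.5207, 0.1776, 0.1308]
ee_rot: [3.141, 0.0, -0.001]
wrist_force: [0.4, 0.1, -1.2]
width: 0.0294
finger_force: 30.0
```

Call:
{"name": "carry_out", "arguments": {"steps": [[[0,0,0.0005],0,1],[[0,0,0.0005],0,1]]}}

```text
time: 10.98
tool_pos: [0.5207, 0.1776, 0.1303]
ee_rot: [3.141, 0.0, -0.001]
wrist_force: [0.1, 0.0, -1.3]
width: 0.0292
finger_force: 30.0
```

Call:
{"name": "carry_out", "arguments": {"steps": [[[0,0,0.0005],0,1],[[0,0,0.0005],0,1]]}}

```text
time: 11.22
tool_pos: [0.5207, 0.1776, 0.1298]
ee_rot: [3.142, 0.0, -0.001]
wrist_force: [-0.1, -0.2, -0.2]
width: 0.0292
finger_force: 30.0
```

Call:
{"name": "carry_out", "arguments": {"steps": [[[0,0,0.0005],0,1],[[0,0,0.0005],0,1]]}}

```text
time: 11.48
tool_pos: [0.5207, 0.1776, 0.1293]
ee_rot: [3.141, 0.0, -0.001]
wrist_force: [0.2, 0.4, -0.7]
width: 0.0294
finger_force: 30.0
```

Call:
{"name": "carry_out", "arguments": {"steps": [[[0,0,0.0005],0,1],[[0,0,0.0005],0,1]]}}

```text
time: 11.72
tool_pos: [0.5207, 0.1776, 0.1288]
ee_rot: [3.141, 0.0, -0.001]
wrist_force: [0.7, -0.9, -0.7]
width: 0.0292
finger_force: 30.0
```

Call:
{"name": "carry_out", "arguments": {"steps": [[[0,0,0.0005],0,1],[[0,0,0.0005],0,1]]}}

```text
time: 11.98
tool_pos: [0.5207, 0.1776, 0.1283]
ee_rot: [3.141, 0.0, -0.001]
wrist_force: [-0.2, -0.7, -0.7]
width: 0.0295
finger_force: 30.0
```

Call:
{"name": "carry_out", "arguments": {"steps": [[[0,0,0.0005],0,1],[[0,0,0.0005],0,1]]}}

```text
time: 12.22
tool_pos: [0.5207, 0.1775, 0.1278]
ee_rot: [3.141, 0.0, -0.001]
wrist_force: [0.3, -0.1, -0.8]
width: 0.0293
finger_force: 30.0
```

Call:
{"name": "carry_out", "arguments": {"steps": [[[0,0,0.0005],0,1],[[0,0,0.0005],0,1]]}}

```text
time: 12.48
tool_pos: [0.5207, 0.1776, 0.1273]
ee_rot: [3.141, 0.0, -0.001]
wrist_force: [-0.1, -0.0, -1.0]
width: 0.0294
finger_force: 30.0
```

Call:
{"name": "carry_out", "arguments": {"steps": [[[0,0,0.0005],0,1],[[0,0,0.0005],0,1]]}}

```text
time: 12.72
tool_pos: [0.5207, 0.1776, 0.1268]
ee_rot: [3.141, 0.0, -0.001]
wrist_force: [-0.3, -0.1, -0.7]
width: 0.0298
finger_force: 30.0
```

Call:
{"name": "carry_out", "arguments": {"steps": [[[0,0,0.0005],0,1],[[0,0,0.0005],0,1]]}}

```text
time: 12.98
tool_pos: [0.5209, 0.1776, 0.1267]
ee_rot: [-3.142, -0.001, -0.001]
wrist_force: [-0.4, 0.6, 0.7]
width: 0.029
finger_force: 30.0
```

Call:
{"name": "carry_out", "arguments": {"steps": [[[0,0,0.0005],0,1],[[0,0,0.0005],0,1]]}}

```text
time: 13.22
tool_pos: [0.5211, 0.1776, 0.1267]
ee_rot: [-3.141, -0.001, -0.001]
wrist_force: [-1.5, 0.7, 4.4]
width: 0.0294
finger_force: 30.0
```

Contact: the height has stopped at 0.1267 and the force is up about 5 N. I'll ease off slightly and slide towards the nib.

Call:
{"name": "carry_out", "arguments": {"steps": [[[0,0,-0.0003],0,1],[[0.002,0,-0.0003],0,1],[[0.004,0,-0.0003],0,1],[[0.006,0,-0.0003],0,1],[[0.008,0,-0.0003],0,1],[[0.009,0,-0.0003],0,1],[[0.01,0,-0.0003],0,1],[[0.01,0,-0.0003],0,1]]}}

```text
time: 14.22
tool_pos: [0.5299, 0.1778, 0.1267]
ee_rot: [-3.141, 0.002, -0.0]
wrist_force: [-3.2, 0.3, 6.4]
width: 0.0293
finger_force: 30.0
```

Call:
{"name": "carry_out", "arguments": {"steps": [[[0.001,0,0],0,1],[[0.002,0,0],0,1],[[0.003,0,0],0,1],[[0.004,0,0],0,1],[[0.004,0,0],0,1]]}}

```text
time: 14.85
tool_pos: [0.534, 0.1778, 0.1266]
ee_rot: [-3.141, 0.002, -0.0]
wrist_force: [-2.9, -0.0, 7.1]
width: 0.0293
finger_force: 30.0
```

Call:
{"name": "carry_out", "arguments": {"steps": [[[0.001,0,-0.0003],0,1],[[0.002,0,-0.0003],0,1],[[0.003,0,-0.0003],0,1],[[0.003,0,-0.0003],0,1]]}}

```text
time: 15.35
tool_pos: [0.5373, 0.1777, 0.1266]
ee_rot: [-3.141, 0.001, -0.001]
wrist_force: [-2.5, 0.7, 4.7]
width: 0.0293
finger_force: 30.0
```

Call:
{"name": "carry_out", "arguments": {"steps": [[[0.0005,0,0],0,1],[[0.001,0,0],0,1],[[0.001,0,0],0,1]]}}

```text
time: 15.72
tool_pos: [0.5383, 0.1777, 0.1266]
ee_rot: [-3.141, 0.001, -0.001]
wrist_force: [-3.1, 0.1, 5.9]
width: 0.0291
finger_force: 30.0
```

Call:
{"name": "carry_out", "arguments": {"steps": [[[0.0005,0,0],0,1],[[0.001,0,0],0,1],[[0.001,0,0],0,1]]}}

```text
time: 16.1
tool_pos: [0.5393, 0.1777, 0.1266]
ee_rot: [-3.142, 0.001, -0.001]
wrist_force: [-2.6, 0.4, 5.8]
width: 0.0294
finger_force: 30.0
```

Call:
{"name": "carry_out", "arguments": {"steps": [[[0.0005,0,0],0,1],[[0.001,0,0],0,1],[[0.001,0,0],0,1]]}}

```text
time: 16.48
tool_pos: [0.5403, 0.1777, 0.1266]
ee_rot: [-3.141, 0.001, -0.001]
wrist_force: [-2.5, 0.3, 6.4]
width: 0.0292
finger_force: 30.0
```

Call:
{"name": "carry_out", "arguments": {"steps": [[[0.0005,0,0],0,1],[[0.0005,0,0],0,1]]}}

```text
time: 16.73
tool_pos: [0.5408, 0.1776, 0.1266]
ee_rot: [-3.142, 0.001, -0.001]
wrist_force: [-2.9, -0.4, 5.3]
width: 0.0295
finger_force: 30.0
```

Call:
{"name": "carry_out", "arguments": {"steps": [[[0.0005,0,0],0,1],[[0.0005,0,0],0,1]]}}

```text
time: 16.98
tool_pos: [0.5413, 0.1777, 0.1266]
ee_rot: [-3.142, 0.001, -0.001]
wrist_force: [-2.6, 0.5, 5.7]
width: 0.0296
finger_force: 30.0
```

Call:
{"name": "carry_out", "arguments": {"steps": [[[0.0005,0,0],0,1],[[0.0005,0,0],0,1]]}}

```text
time: 17.23
tool_pos: [0.5418, 0.1777, 0.1266]
ee_rot: [-3.142, 0.001, -0.001]
wrist_force: [-2.9, 0.2, 6.0]
width: 0.0294
finger_force: 30.0
```

Call:
{"name": "carry_out", "arguments": {"steps": [[[0.0005,0,0],0,1],[[0.0005,0,0],0,1]]}}

```text
time: 17.48
tool_pos: [0.5423, 0.1776, 0.1265]
ee_rot: [-3.142, 0.001, -0.001]
wrist_force: [-2.2, 0.2, 4.5]
width: 0.0294
finger_force: 30.0
```

Call:
{"name": "carry_out", "arguments": {"steps": [[[0.0005,0,0],0,1],[[0.0005,0,0],0,1]]}}

```text
time: 17.73
tool_pos: [0.5428, 0.1777, 0.1266]
ee_rot: [-3.142, 0.001, -0.001]
wrist_force: [-3.1, -1.4, 6.0]
width: 0.0294
finger_force: 30.0
```

Call:
{"name": "carry_out", "arguments": {"steps": [[[0.0005,0,0],0,1],[[0.0005,0,0],0,1]]}}

```text
time: 17.98
tool_pos: [0.5432, 0.1776, 0.1266]
ee_rot: [-3.142, 0.001, -0.001]
wrist_force: [-2.8, 0.3, 5.5]
width: 0.0292
finger_force: 30.0
```

Call:
{"name": "carry_out", "arguments": {"steps": [[[0.0005,0,0],0,1],[[0.0005,0,0],0,1]]}}

```text
time: 18.23
tool_pos: [0.5435, 0.1776, 0.1265]
ee_rot: [-3.142, 0.002, -0.001]
wrist_force: [-3.3, -0.3, 5.4]
width: 0.0291
finger_force: 30.0
```

Call:
{"name": "carry_out", "arguments": {"steps": [[[0.0005,0,0],0,1],[[0.0005,0,0],0,1]]}}

```text
time: 18.48
tool_pos: [0.5438, 0.1776, 0.1265]
ee_rot: [3.142, 0.002, -0.001]
wrist_force: [-3.7, -0.1, 5.6]
width: 0.0291
finger_force: 30.0
```

Call:
{"name": "carry_out", "arguments": {"steps": [[[0.0005,0,0],0,1],[[0.0005,0,0],0,1]]}}

```text
time: 18.73
tool_pos: [0.5441, 0.1777, 0.1265]
ee_rot: [-3.142, 0.003, -0.001]
wrist_force: [-4.6, 0.5, 5.9]
width: 0.0291
finger_force: 30.0
```

Call:
{"name": "carry_out", "arguments": {"steps": [[[0.0005,0,0],0,1],[[0.0005,0,0],0,1]]}}

```text
time: 18.98
tool_pos: [0.5444, 0.1776, 0.1265]
ee_rot: [3.142, 0.003, -0.001]
wrist_force: [-4.7, -0.5, 6.6]
width: 0.0294
finger_force: 30.0
```

Call:
{"name": "carry_out", "arguments": {"steps": [[[0.0005,0,0],0,1],[[0.0005,0,0],0,1]]}}

```text
time: 19.23
tool_pos: [0.5448, 0.1776, 0.1265]
ee_rot: [3.142, 0.003, -0.0]
wrist_force: [-4.5, -0.3, 6.6]
width: 0.0292
finger_force: 30.0
```

Run:
```python
from h import *;from bench import robot
o=robot.get_obs();print(o["time"],o["tool_pos"],o["ee_rot"],o["wrist_force"],o["wrist_torque"])
a=robot.snapshot("side")["image"][150:230,180:290];b=robot.snapshot("top")["image"][180:240,180:235]
cv2.imwrite("pics/s4.png",np.hstack([cv2.resize(a,(550,400),interpolation=cv2.INTER_CUBIC),cv2.resize(b,(250,400),interpolation=cv2.INTER_CUBIC)])[:,:,::-1])
```

```text
19.225 [0.54483479 0.17764302 0.12647373] [ 3.14150930e+00  3.32132413e-03 -4.71227779e-04] [-4.45349735 -0.3261146   6.55855281] [-0.0197068   1.17491288 -0.08410262]
```

View pics/s4.png

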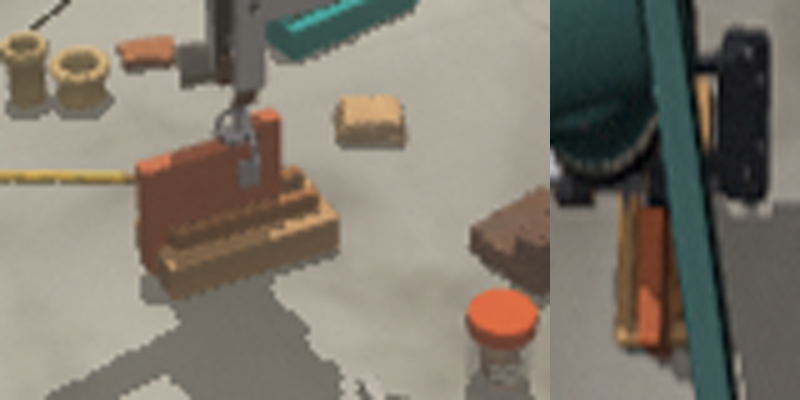

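Call:
{"name": "carry_out", "arguments": {"steps": [[[0.0005,0,0],0,1],[[0.001,0,0],0,1],[[0.001,0,0],0,1]]}}

```text
time: 19.7
tool_pos: [0.5457, 0.1777, 0.1264]
ee_rot: [3.142, 0.004, -0.0]
wrist_force: [-5.0, 1.1, 5.5]
width: 0.0291
finger_force: 30.0
```

Run:
```python
from h import *;from bench import robot
o=robot.get_obs();print(o["time"],o["tool_pos"],o["ee_rot"],o["wrist_force"],o["wrist_torque"])
s=robot.snapshot("wrist");P=pts(s).reshape(-1,3)
m=(abs(P[:,1]-.1776)<.025)&(abs(P[:,0]-.545)<.06)
for lo,hi in [(.088,.1),(.1,.108),(.108,.114),(.12,.16),(.165,.19)]:
    k=P[m&(P[:,2]>lo)&(P[:,2]<hi)]
    if len(k): print(lo,hi,len(k),np.percentile(k,[2,50,98],axis=0).round(4).tolist())
```

```text
19.7 [0.54571149 0.17766929 0.12644955] [ 3.14153195e+00  3.62556159e-03 -4.14165247e-04] [-5.04238183  1.09678758  5.45155588] [0.05594122 1.27379253 0.00641283]
0.088 0.1 342 [[0.4854, 0.1581, 0.089], [0.5311, 0.1776, 0.0969], [0.5735, 0.1975, 0.0989]]
0.1 0.108 206 [[0.535, 0.1593, 0.1013], [0.5471, 0.1768, 0.1035], [0.5735, 0.1966, 0.1073]]
0.108 0.114 622 [[0.5474, 0.1634, 0.1089], [0.5617, 0.1768, 0.1105], [0.5733, 0.1841, 0.1127]]
0.12 0.16 1140 [[0.5387, 0.157, 0.1211], [0.5486, 0.1776, 0.1514], [0.5551, 0.1987, 0.1598]]
0.165 0.19 1755 [[0.5393, 0.1536, 0.1657], [0.5533, 0.1777, 0.1811], [0.5554, 0.2016, 0.1894]]
```

Run:
```python
from h import *;from bench import robot
P=pts(np.load("w2.npz")).reshape(-1,3)
k=P[(abs(P[:,1]-.1773)<.006)&(P[:,2]>.08)&(abs(P[:,0]-.55)<.03)]
for x in np.arange(.545,.578,.001):
    m=abs(k[:,0]-x)<.0005
    if m.sum(): print(round(x,4),m.sum(),np.median(k[m,2]).round(4),end="; ")
s=robot.snapshot("wrist");np.savez("w3.npz",**s);P=pts(s).reshape(-1,3)
print()
k=P[(abs(P[:,1]-.1776)<.006)&(P[:,2]>.092)&(P[:,2]<.118)]
for x in np.arange(.528,.578,.001):
    m=abs(k[:,0]-x)<.0005
    if m.sum(): print(round(x,4),m.sum(),np.percentile(k[m,2],[5,50,95]).round(4),end="; ")
# clamp rear/front x extent vs z
print()
k=P[(abs(P[:,1]-.1776)<.03)&(abs(P[:,0]-.545)<.014)]
for z in np.arange(.096,.19,.006):
    m=abs(k[:,2]-z)<.003
    if m.sum()>3: print(z.round(3),m.sum(),np.percentile(k[m,0],[3,50,97]).round(4),end="; ")
```

```text
0.545 11 0.0974; 0.546 11 0.0976; 0.547 11 0.0975; 0.548 11 0.0973; 0.549 11 0.0979; 0.55 11 0.0973; 0.551 11 0.0973; 0.552 12 0.1106; 0.553 12 0.1105; 0.554 12 0.1103; 0.555 12 0.1099; 0.556 12 0.1108; 0.557 12 0.1101; 0.558 12 0.1106; 0.559 12 0.1098; 0.56 12 0.1098; 0.561 12 0.1102; 0.562 12 0.11; 0.563 12 0.1108; 0.564 12 0.11; 0.565 12 0.1106; 0.566 12 0.1106; 0.567 12 0.1104; 0.568 12 0.1106; 0.569 12 0.1102; 0.57 12 0.1106; 0.571 12 0.1105; 0.572 12 0.1102; 0.573 12 0.1105; 
0.528 1 [0.0974 0.0974 0.0974]; 0.529 1 [0.0978 0.0978 0.0978]; 0.531 1 [0.0969 0.0969 0.0969]; 0.534 3 [0.1028 0.1038 0.1038]; 0.535 3 [0.1028 0.1033 0.104 ]; 0.536 4 [0.1021 0.1034 0.1047]; 0.537 4 [0.1035 0.1036 0.1041]; 0.538 5 [0.1033 0.1039 0.1042]; 0.539 4 [0.1031 0.1039 0.1042]; 0.54 3 [0.103 0.104 0.105]; 0.541 2 [0.1032 0.1034 0.1035]; 0.544 3 [0.1022 0.1029 0.1037]; 0.545 10 [0.1022 0.103  0.1042]; 0.546 14 [0.1023 0.1031 0.1039]; 0.547 17 [0.1018 0.1031 0.1041]; 0.548 18 [0.1021 0.1033 0.1049]; 0.549 12 [0.1027 0.1035 0.1102]; 0.55 2 [0.1176 0.1177 0.1179]; 0.551 2 [0.1176 0.1177 0.1177]; 0.552
[... 589 characters left out ...]
.57 18 [0.1091 0.1106 0.1116]; 0.571 30 [0.11   0.1104 0.1114]; 0.572 21 [0.1094 0.1106 0.1119]; 0.573 76 [0.0937 0.105  0.1109]; 0.574 21 [0.0989 0.1064 0.1105]; 
0.096 37 [0.5355 0.5422 0.5504]; 0.102 138 [0.5345 0.5462 0.5503]; 0.108 211 [0.5407 0.5538 0.5586]; 0.114 97 [0.5382 0.5504 0.5588]; 0.12 109 [0.538  0.5467 0.5512]; 0.126 88 [0.5446 0.5485 0.5515]; 0.132 152 [0.5385 0.5461 0.5517]; 0.138 78 [0.5426 0.5467 0.553 ]; 0.144 102 [0.5409 0.5497 0.5533]; 0.15 148 [0.5426 0.5528 0.5551]; 0.156 365 [0.5394 0.5526 0.5551]; 0.162 427 [0.5393 0.5507 0.5552]; 0.168 313 [0.5399 0.5538 0.5552]; 0.174 330 [0.5397 0.5543 0.5552]; 0.18 626 [0.5397 0.5533 0.5554]; 0.186 533 [0.5399 0.5533 0.5554];
```

Run:
```python
from h import *
for n,tx,tz in (("w2",.4851,.2320),("w3",.5457,.1264)):
    P=pts(np.load(n+".npz")).reshape(-1,3)-[tx,.1773,tz]
    print(n)
    k=P[(abs(P[:,1])<.028)&(abs(P[:,0])<.016)]
    for z in np.arange(-.06,.068,.006):
        m=abs(k[:,2]-z)<.003
        if m.sum()>3: print(z.round(3),m.sum(),(np.percentile(k[m,0],[2,50,98])*1e3).round(1),end="; ")
    k=k[(abs(k[:,1])<.006)&(abs(k[:,2]+.0245)<.004)]
    print("\nsaddle x",np.percentile(k[:,0],[1,99]).round(4),"slope deg",np.rad2deg(np.polyfit(k[:,0],k[:,2],1)[0]).round(1),len(k))
```

```text
w2
-0.054 9 [6.  7.7 8.3]; -0.048 10 [7.7 8.  8.3]; -0.042 13 [7.7 8.1 8.4]; -0.036 105 [-7.   2.3  8.2]; -0.03 31 [-2.2  7.2 10.2]; -0.024 278 [-8.1  5.1 10.2]; -0.018 56 [-3.8  5.   7.2]; -0.012 74 [-6.5  3.9  7.3]; -0.006 94 [-6.3  3.7  7.3]; -0.0 111 [-5.7  3.3  7.3]; 0.006 141 [-6.3  1.7  7.2]; 0.012 87 [-2.1  3.7  8.4]; 0.018 116 [-3.9  2.7  8.5]; 0.024 180 [-5.1  7.5  9.3]; 0.03 530 [-7.1  3.6  9.2]; 0.036 304 [-6.1  7.5  9.4]; 0.042 318 [-6.3  7.6  9.4]; 0.048 317 [-6.8  8.7  9.4]; 0.054 771 [-7.1  4.8  9.4]; 0.06 343 [-6.1  8.8  9.5]; 0.066 352 [-7.   8.9  9.6]; 
saddle x [-0.0003  0.0103] slope deg -6.4 191
w3
-0.054 40 [ 1.   7.  14.8]; -0.048 10 [4.5 4.8 4.9]; -0.042 11 [4.2 4.9 5.3]; -0.036 89 [-9.5  0.6  5.4]; -0.03 28 [-14.7  -4.1   4.8]; -0.024 146 [-11.4   0.5   4.7]; -0.018 285 [-4.2  9.7 15.7]; -0.012 92 [-7.9  3.7 14.3]; -0.006 102 [-7.8  1.6  5.6]; -0.0 90 [-3.6  2.6  5.9]; 0.006 151 [-7.4  0.4  6.2]; 0.012 78 [-2.9  2.3  7.5]; 0.018 103 [-5.   3.2  7.7]; 0.024 155 [-4.8  7.3  9.4]; 0.03 430 [-7.1  5.4  9.4]; 0.036 374 [-6.5  6.4  9.5]; 0.042 312 [-6.6  8.1  9.5]; 0.048 327 [-6.4  8.8  9.6]; 0.054 700 [-6.3  6.9  9.7]; 0.06 460 [-6.1  8.3  9.8]; 0.066 352 [-6.5  9.1  9.8]; 
saddle x [-0.0115  0.0032] slope deg -1.7 110
```

The clamp has butted against the nib; contact began at TCP x≈0.5433. The extra push has tipped it about 2.5° forward in the grip, so I ease back to stand it upright.

Call:
{"name": "carry_out", "arguments": {"steps": [[[-0.0003,0,0.0002],0,1],[[-0.0006,0,0.0002],0,1],[[-0.001,0,0.0002],0,1],[[-0.0014,0,0.0002],0,1],[[-0.0018,0,0.0002],0,1],[[-0.0018,0,0.0002],0,1]]}}

```text
time: 20.55
tool_pos: [0.5447, 0.1777, 0.1265]
ee_rot: [-3.142, 0.002, -0.0]
wrist_force: [-3.5, 0.4, 6.4]
width: 0.0296
finger_force: 30.0
```

Call:
{"name": "carry_out", "arguments": {"steps": [[[-0.0003,0,0],0,1],[[-0.0006,0,0],0,1],[[-0.0008,0,0],0,1],[[-0.0008,0,0],0,1]]}}

```text
time: 21.05
tool_pos: [0.5443, 0.1777, 0.1265]
ee_rot: [-3.141, 0.001, -0.001]
wrist_force: [-2.8, 0.2, 4.8]
width: 0.0294
finger_force: 30.0
```

```bash
cat > tilt.py <<'E'
from h import *;from bench import robot
o=robot.get_obs();print(o["time"],o["tool_pos"],o["wrist_force"],o["wrist_torque"])
P=pts(robot.snapshot("wrist")).reshape(-1,3)-[o["tool_pos"][0],.1773,.1265]
k=P[(abs(P[:,1])<.028)&(abs(P[:,0])<.016)]
for z in (-.048,-.042,-.006,0,.006,.012,.018):
    m=abs(k[:,2]-z)<.003
    print(z,(np.percentile(k[m,0],98)*1e3).round(1),end="; ")
m=(abs(P[:,1])<.006)&(abs(P[:,2]+.023)<.0025); print("saddle",np.percentile(P[m,0],[1,99])+o["tool_pos"][0])
E
python3 tilt.py
```

```text
21.05 [0.54425504 0.17768114 0.12651137] [-2.84968557  0.22698764  4.82452671] [ 0.0351093   0.68486604 -0.00406783]
-0.048 6.1; -0.042 6.0; -0.006 6.1; 0 6.2; 0.006 6.3; 0.012 7.7; 0.018 8.0; saddle [0.53349306 0.57355511]
```

Call:
{"name": "carry_out", "arguments": {"steps": [[[-0.0004,0,0.0002],0,1],[[-0.0008,0,0.0002],0,1],[[-0.0012,0,0.0002],0,1],[[-0.0015,0,0.0002],0,1],[[-0.0015,0,0.0002],0,1]]}}

```text
time: 21.72
tool_pos: [0.5435, 0.1777, 0.1265]
ee_rot: [-3.141, -0.001, -0.001]
wrist_force: [-2.7, -0.8, 5.7]
width: 0.0294
finger_force: 30.0
```

```bash
python3 tilt.py
```

```text
21.725 [0.54345748 0.17765945 0.12650712] [-2.74743867 -0.75842527  5.65331109] [ 0.02171377  0.31800482 -0.05086592]
-0.048 6.4; -0.042 6.6; -0.006 6.3; 0 6.5; 0.006 6.6; 0.012 7.8; 0.018 7.9; saddle [0.5333568  0.57349466]
```

Call:
{"name": "carry_out", "arguments": {"steps": [[[-0.0004,0,0],0,1],[[-0.0008,0,0],0,1],[[-0.0012,0,0],0,1],[[-0.0012,0,0],0,1]]}}

```text
time: 22.28
tool_pos: [0.5427, 0.1776, 0.1266]
ee_rot: [-3.141, -0.002, -0.001]
wrist_force: [-1.0, 0.4, 5.5]
width: 0.0291
finger_force: 30.0
```

```bash
python3 tilt.py
```

```text
22.275 [0.54268692 0.17761583 0.12657491] [-0.95339143  0.44987495  5.51834981] [0.05883252 0.03983154 0.05279375]
-0.048 6.8; -0.042 7.2; -0.006 6.3; 0 6.7; 0.006 6.6; 0.012 7.8; 0.018 7.9; saddle [0.53303851 0.57348402]
```

Tilt is now about 0.5°, with the saddle on the edge and against the nib. I release slowly.

Call:
{"name": "carry_out", "arguments": {"steps": [[[0,0,-0.0003],0,0.4],[[0,0,-0.0003],0,0.35],[[0,0,-0.0003],0,0.3],[[0,0,-0.0003],0,0.25],[[0,0,-0.0003],0,0.2],[[0,0,-0.0003],0,0.15],[[0,0,-0.0003],0,0.1],[[0,0,-0.0003],0,0]]}}

```text
time: 23.32
tool_pos: [0.5416, 0.1775, 0.1256]
ee_rot: [3.141, 0.001, -0.001]
wrist_force: [-0.9, 0.2, 0.3]
width: 0.0461
finger_force: 0.0
```

Call:
{"name": "carry_out", "arguments": {"steps": [[[0,0,0],0,-0.1],[[0,0,0],0,-0.2],[[0,0,0],0,-0.4],[[0,0,0],0,-0.6],[[0,0,0],0,-0.6]]}}

```text
time: 23.95
tool_pos: [0.542, 0.1775, 0.1264]
ee_rot: [3.141, -0.0, -0.001]
wrist_force: [0.3, 0.0, -0.3]
width: 0.0751
finger_force: 0.0
```

```bash
python3 tilt.py; python3 -c "
from bench import robot;print(robot.get_obs()['width'])"
```

```text
23.95 [0.54197536 0.17752712 0.12639179] [ 0.29884003  0.02515359 -0.34426018] [0.03231618 0.01759141 0.03398203]
-0.048 7.4; -0.042 7.5; -0.006 6.6; 0 6.8; 0.006 6.8; 0.012 7.8; 0.018 8.1; saddle [0.53373259 0.57356326]
0.0746989644206276
```

Released, and the clamp stays upright. I lift straight up clear of it and check.

Call:
{"name": "carry_out", "arguments": {"steps": [[[0,0,-0.003],0,-0.6],[[0,0,-0.012],0,-0.6],[[0,0,-0.03],0,-0.6],[[0,0,-0.055],0,-0.6],[[0,0,-0.085],0,-0.6],[[0,0,-0.11],0,-0.6],[[-0.02,0,-0.13],0,-0.6],[[-0.05,0,-0.14],0,-0.6],[[-0.06,0,-0.14],0,-0.6],[[-0.06,0,-0.14],0,-0.6]]}}

```text
time: 25.25
tool_pos: [0.482, 0.1777, 0.267]
ee_rot: [-3.141, -0.002, -0.0]
wrist_force: [0.7, 0.4, 0.3]
width: 0.0752
finger_force: 0.0
```

Run:
```python
from h import *;from bench import robot
o=robot.get_obs();print(o["time"],o["tool_pos"],o["wrist_force"])
a=robot.snapshot("side")["image"][150:230,180:290];s=robot.snapshot("wrist")
P=pts(s);p=P.reshape(-1,3)
q=p[(abs(p[:,1]-.1776)<.03)&(abs(p[:,0]-.54)<.02)&(p[:,2]>.1145)&(p[:,2]<.19)]
for z in np.arange(.117,.19,.006):
    k=q[abs(q[:,2]-z)<.003]
    if len(k)>3: print(z.round(3),len(k),np.percentile(k[:,0],[2,98]).round(4),np.percentile(k[:,1],[2,98]).round(4))
m=(abs(P[...,0]-.54)<.06)&(abs(P[...,1]-.1776)<.05)&(P[...,2]>.01);v,u=np.where(m);print(u.min(),u.max(),v.min(),v.max())
b=s["image"][max(v.min()-5,0):v.max()+5,u.min()-5:u.max()+5]
f=600/max(b.shape[0],1);b=cv2.resize(b,(min(int(b.shape[1]*f),350),600),interpolation=cv2.INTER_CUBIC)
a=cv2.resize(a,(440,320),interpolation=cv2.INTER_CUBIC);a=cv2.copyMakeBorder(a,0,280,0,0,cv2.BORDER_CONSTANT)
cv2.imwrite("pics/f.png",np.hstack([a,b])[:,:,::-1])
```

```text
25.25 [0.48196887 0.17765714 0.26701372] [0.68308178 0.37679078 0.3107558 ]
0.129 4 [0.5385 0.5387] [0.1674 0.1705]
0.141 14 [0.5355 0.5482] [0.1584 0.1971]
0.147 14 [0.5376 0.5496] [0.1584 0.1862]
0.159 137 [0.5343 0.5497] [0.1604 0.1951]
0.165 45 [0.5354 0.5489] [0.1615 0.1928]
0.171 37 [0.535 0.549] [0.1676 0.1867]
0.177 31 [0.5346 0.5495] [0.1715 0.1837]
0.183 178 [0.5339 0.5501] [0.1735 0.1818]
0 511 72 383
```

View pics/f.png

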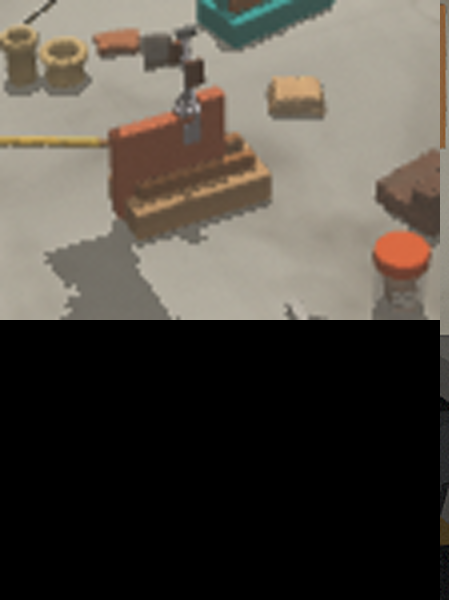

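The side view shows the clamp standing upright on the edge against the nib, with its near jaw at (190,130). The measured clamp axis is x≈0.542 and the nib face x≈0.5515, which matches the 10 mm saddle half-length. The grips are about 38 mm apart, so the jaws are shut on the tile. Handing in.

```bash
python3 -c "
from bench import robot;print(robot.close_job())"
```

```text
the job is handed in; nothing more can be done
None
```

I handed the job in at about 25 s: the clamp stands upright on the tile edge, butted against the nib, with its jaws let go; that the flake is fully shut I inferred from the roughly 38 mm grip spread, since I did not see it directly.

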